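# Put away the salvaged pipe parts

### The arm

A 6-joint arm with a two-finger parallel gripper is mounted at the origin on the work surface. World frame = base frame: x ahead of the robot, y to its left, z up, the work surface at z = 0. Lengths are in m, angles in rad, forces in N, time in s.
With the tool pointing down it reaches from about 0.425 to 1.125 m from the base axis. Payload 14.9 kg.
Tool frame: the origin (TCP) lies at the centre of the arm's flange, where the gripper is bolted on; the fingertips stand 191 mm ahead of it and the grasp point (between the pads) lies 172 mm ahead of it (r.grasp_offset is the distance from the TCP to the grasp point, in m); z points along the fingers, y is the direction in which the jaws open and shut (so a half turn about z gives the same grasp; the last joint's range is limited). The gripper opens to 91 mm and grips with 3 to 60 N. Pads are 32 mm wide; open, the fingers measure 118 mm over their backs; the gripper's body (76 mm by 178 mm) begins 60 mm behind the grasp point.
Start: joints at [-1.196, 0.379, 1.734, -0, 1.028, -0.033], TCP at [0.278, -0.643, 0.405] pointing down, gripper open.
Joint ranges: [-2.77, 2.77], [-0.74, 2.19], [0, 2.66], [-1.06, 4.2], [0.31, 2.87], [-3.08, 3.08]. Speed limits (rad/s): [1.89, 1.89, 2.39, 3.14, 3.14, 3.14].

### API

Orientations are given as a rotation vector (axis times angle).
In Python, from station import state, viewer, order, r gives the robot as it stands.
- The arm moves only by the shell command python3 -m inch 'ROWS' [FORCE]. ROWS is JSON, a list of rows, each an object of numbers: "jaw": the gripper command: -1 is shut, 1 is fully open, values between are in proportion; "x", "y", "z": the shift along the tool's x, y, z in mm; "yaw": the turn about the tool's z in rad. In form: [{"jaw": .., "x": .., "y": .., "z": .., "yaw": ..}, ...]. A call has exactly 5 rows; each row is the pose to reach, as a shift and turn from the pose commanded when the call began, along the tool's axes at that moment; what a row does not reach only later rows make up. A row lasts 1/12 s, in which the tool goes at most 41.7 mm and 7.16 degrees, less where a joint would pass 70% of its speed; a pose out of reach is approached as far as the arm can. A call with a gripper value outside its range is refused whole. The fingers move at their own pace and stop on an object; FORCE is the grip in N (left out, the last holds). Time passes only in rows, so rows that repeat a pose let the fingers close, or fill a call up. It gives the time, the measured TCP pose, the force and the opening at its end, in the units of the state.
- state(): the state, without advancing time (a new reading comes with each control period).
- viewer.capture(name): name is "scene" or "side" or "wrist"; returns a dict with "frame" (384x512x3 uint8, blue, green, red), "range_z" (384x512 float32, m along the optical axis (not along the pixel's ray), 0 where there is no reading), "fovy" (degrees; the focal length in pixels is half the picture's height over the tangent of half this angle, whatever the lens; pixels are square), "cx", "cy" (the principal point, pixels), "rvec" (rotation vector, rad) and "tvec" (3), from world to camera coordinates, as OpenCV has them. Camera axes: x right, y down, z forward; pixel columns grow to the right and rows downward; lengths in m; the calibration is good to about 2 mm. A picture is of the moment at which its call begins.
- order.sign_off(): hands the job in, once; it reports no verdict.
The state is a dict: "clock": time; "joint_positions": joint angles; "dq": joint speeds; "joint_efforts": joint torques, N m; "eef_pos": TCP position; "orientation": TCP orientation; "ft_force": force on the tool from outside, world axes, zero at the start; "moment": the same for the moment, N m; "opening": finger opening in m.
Only numpy, scipy, OpenCV 4.12 (cv2) and the standard library are available. Lean on these libraries where they do the work, as an engineer would, in place of code of your own. Each camera call takes 0.05 s, during which the arm holds its last target. There are 200 camera calls.

### The job

Put away the five loose parts: stand the pipe sleeve upright in the grey plastic bin and lay the flange flat, collar up, in the small square wooden crate. On the low rack, lay the two wooden sticks as spacers flat across all three steel tubes, centred on the middle tube, one near each end of the tubes and square to them, then lay the loose square tube centred on the sticks, straight above the middle tube and parallel to it, so that it rests clear of the layer below.

Things in the scene. Friction and masses are not known exactly. Their poses are not given: they have to be found in the camera images.
- tube: the loose square steel tube, 150 x 25 x 25 mm, 0.2 kg, bright steel with dark ends, starting flat on the table nearer the robot (its three like are fixed in the rack); origin at its centre (12.5 mm above the table at the start), x axis along its length, z up
- stick_a: one of two identical loose sticks of dark brown wood, 130 x 16 x 16 mm, starting flat on the table; origin at the stick's centre (8 mm above the table at the start), x axis along its length, z up. Either stick may go to either end of the rack.
- stick_b: one of two identical loose sticks of dark brown wood, 130 x 16 x 16 mm, starting flat on the table; origin at the stick's centre (8 mm above the table at the start), x axis along its length, z up. Either stick may go to either end of the rack.
- flange: a loose dark steel pipe flange, 0.5 kg: disc of 76 mm diameter, 12 mm thick with six bolt holes, and on top a round hollow collar of 42 mm outer diameter rising to 45 mm above the underside (grip it there); it starts lying flat on the table, collar up; origin at the centre of its underside, z up
- sleeve: a loose plain steel pipe sleeve, 0.2 kg, 40 mm outer and 32 mm inner diameter, 55 mm tall, starting upright on the table; origin at the centre of its underside, z up along its axis
- crate: fixed open wooden crate, pale wood, square, 140 x 140 mm outside, 45 mm tall, walls and floor 8 mm thick, inside 124 x 124 mm with small corner posts; origin at the centre of its underside on the table, x and y axes along its sides
- bin: fixed open grey plastic bin with ribbed long sides, 150 mm (its x) by 120 mm (its y) outside, 45 mm tall, walls and floor 4 mm thick, inside 142 x 112 mm; origin at the centre of its underside on the table
- rack: fixed low rack: dark board 150 mm (its x) by 140 mm (its y), 10 mm thick, with three fixed square steel tubes, each 150 x 25 x 25 mm, lying on it along its x at y = -45, 0, +45 mm; their tops are 35 mm above the table. Origin: centre of the board's underside on the table. Sticks go along its y, centred near x = +45 and -45 mm; the loose tube then rests on them, its underside 51 mm above the table
There are look-alikes about, which are no part of the job. Leave any yellow look-alike of the stick_a alone. Leave any blue look-alike of the flange alone.

How it is judged:
At the end, for the whole second after the job is handed in: Flange flat in crate, sleeve upright in bin (0.15 rad). Sticks flat across the rack tubes (0.2 rad), within 20 mm of centred, 28-70 mm either side of the middle; tube resting on both, within 25 mm lengthwise, 20 mm sideways, parallel within 0.17 rad. All released, at rest (((x of stick_a in the frame of rack between 0.028 and 0.07 m and y of stick_a in the frame of rack between -0.02 and 0.02 m and z of stick_a in the frame of rack between 0.039 and 0.047 m and angle between the x axis of each of stick_a, stick_b and the y axis of rack, either way round below 0.2 rad and x of stick_b in the frame of rack between -0.07 and -0.028 m and y of stick_b in the frame of rack between -0.02 and 0.02 m and z of stick_b in the frame of rack between 0.039 and 0.047 m) or (x of stick_a in the frame of rack between -0.07 and -0.028 m and y of stick_a in the frame of rack between -0.02 and 0.02 m and z of stick_a in the frame of rack between 0.039 and 0.047 m and angle between the x axis of each of stick_a, stick_b and the y axis of rack, either way round below 0.2 rad and x of stick_b in the frame of rack between 0.028 and 0.07 m and y of stick_b in the frame of rack between -0.02 and 0.02 m and z of stick_b in the frame of rack between 0.039 and 0.047 m)) and x of tube in the frame of rack between -0.025 and 0.025 m and y of tube in the frame of rack between -0.02 and 0.02 m and z of tube in the frame of rack between 0.0595 and 0.0675 m and angle between the x axis of tube and the x axis of rack, either way round below 0.17 rad and x of flange in the frame of crate between -0.04 and 0.04 m and y of flange in the frame of crate between -0.04 and 0.04 m and z of flange in the frame of crate between 0.003 and 0.013 m and angle between each of flange, sleeve's own z axis and vertical below 0.15 rad and x of sleeve in the frame of bin between -0.06 and 0.06 m and y of sleeve in the frame of bin between -0.045 and 0.045 m and z of sleeve in the frame of bin between 0 and 0.009 m and linear speed of each of tube, stick_a, stick_b, flange, sleeve below 0.02 m/s); the robot touches nothing.
It also fails if it takes over 128 s, if anything falls off the work surface, if the arm or the gripper's body presses on something with over 40 N, if the wrist force passes 120 N, or if a joint passes its speed limit or range.

## Working session

There is one attempt and no reset: what is moved stays moved. The work goes in short steps, Python scripts to look and compute and a shell command to move; the robot and the scene stay as the last step left them, time stands still between calls to the robot, and variables do not carry over. Pictures are saved under pics/ and viewed, about 12 in all and at most 16, crops included, and the job is handed in when it is done.

```bash
ls; mkdir -p pics
cat > h.py <<'E'
import numpy as np, cv2
from station import state, viewer, order, r
def cap(n):
    c=viewer.capture(n); c['f']=192/np.tan(np.radians(c['fovy'])/2)*c['frame'].shape[0]/384
    c['R']=cv2.Rodrigues(np.array(c['rvec'],float))[0]; return c
def cloud(c):
    z=c['range_z']; v,u=np.indices(z.shape)
    p=np.stack([(u-c['cx'])/c['f']*z,(v-c['cy'])/c['f']*z,z],-1)-np.array(c['tvec'],float).ravel()
    w=p@c['R']; w[z==0]=np.nan; return w
E
python3 - <<'E'
from h import *
for n in ['scene','side']:
    c=cap(n); cv2.imwrite(f'pics/{n}0.png',c['frame']); np.save(f'pics/{n}0.npy',cloud(c))
    print(n,c['fovy'],c['cx'],c['cy'],-c['R'].T@np.array(c['tvec']).ravel(), c['R'][2])
print(state())
E
```

```text
pics
scene 42.13280439746687 261.48606450079444 189.27959380899154 [1.23127913 0.12295379 1.17348888] [-0.5505164  -0.08123972 -0.83086208]
side 52.68856660450693 253.1530225631701 192.07617205499886 [-0.17018281  0.65157831  1.00111282] [ 0.50274168 -0.47886828 -0.71967769]
{'clock': 0.1, 'joint_positions': array([-1.19628139e+00,  3.79365943e-01,  1.73471559e+00, -2.89765842e-06,
        1.02848944e+00, -3.33072669e-02]), 'dq': array([ 0.00051238, -0.00036392, -0.00237737,  0.00125693, -0.00015998,
       -0.00057641]), 'joint_efforts': array([-9.02408356e-04, -7.65044832e+01, -4.35294986e+01,  6.51485380e-02,
        3.98896623e-02, -1.97104174e-05]), 'eef_pos': array([ 0.27755767, -0.64244237,  0.40415025]), 'orientation': array([-3.07556114e+00, -6.35982629e-01,  2.64662770e-04]), 'ft_force': array([-0.27452519, -0.67858117,  0.47035041]), 'moment': array([-0.01944559, -0.02940354, -0.00048494]), 'opening': 0.09130985321602053}
```

View pics/scene0.png

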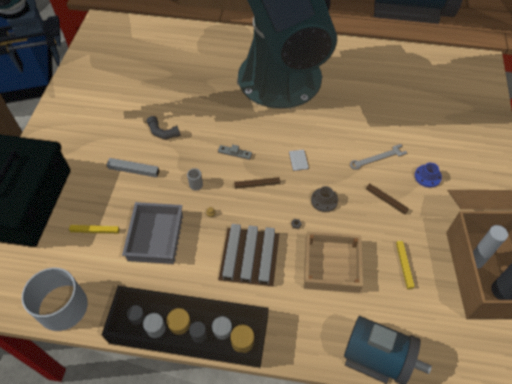

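View pics/side0.png

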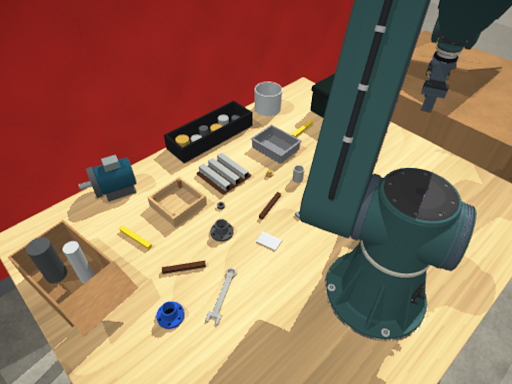

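Scene picture: the tube is at (133,167), the sleeve at (194,179), the brown sticks at (258,183) and (387,198), and the dark flange at (324,199). The bin is at (153,233), the rack at (250,254) and the crate at (333,262). Look-alikes to leave are the yellow sticks at (95,229) and (405,264) and the blue flange at (428,175). The side view agrees. I'll confirm with one crop and measure.

```bash
cat > m.py <<'E'
from h import *
def rect(W,u0,u1,v0,v1,zl,zh,msk=None):
    p=W[v0:v1,u0:u1].reshape(-1,3); k=(p[:,2]>zl)&(p[:,2]<zh)
    if msk is not None:k&=msk[v0:v1,u0:u1].ravel()
    p=p[k]; q=(p[:,:2]*1000).astype(np.float32)
    c,s,a=cv2.minAreaRect(q)
    b=cv2.boxPoints((c,s,a)); e=[b[1]-b[0],b[2]-b[1]]; e=max(e,key=np.linalg.norm)
    ang=np.degrees(np.arctan2(e[1],e[0]))
    return len(p),np.round(c,1),np.round(s,1),'long axis deg %.1f'%((ang+90)%180-90),'zmed %.4f'%np.median(p[:,2]),'mean',q.mean(0).round(1)
E
python3 - <<'E'
from m import *
W=np.load('pics/scene0.npy')
for n,a in dict(tube=(100,165,150,182,.018,.04),sleeve=(182,208,163,195,.045,.07),stick1=(228,288,173,193,.010,.03),stick2=(360,415,178,218,.010,.03),
 flange_collar=(308,342,182,215,.036,.055),flange=(308,342,182,215,.006,.055),bin=(120,188,198,268,.036,.055),rack=(215,285,218,290,.028,.045),rackall=(215,285,218,290,.006,.045),crate=(298,368,228,295,.036,.055)).items():
    print(n,*rect(W,*a))
print(np.nanmedian(W[100:130,100:130,2]))
i=cv2.imread('pics/scene0.png')[140:300,90:450]; cv2.imwrite('pics/c0.png',cv2.resize(i,None,fx=2.2,fy=2.2,interpolation=2))
E
```

```text
tube 411 [ 444.5 -368.6] [152.5  32.2] long axis deg 85.8 zmed 0.0236 mean [ 446.  -367.7]
sleeve 92 [ 467.1 -179.9] [40.6 39. ] long axis deg 41.7 zmed 0.0514 mean [ 468.6 -178.9]
stick1 248 [438.8  -7.6] [ 21.2 129.5] long axis deg -74.2 zmed 0.0144 mean [440.   -6.9]
stick2 260 [436.2 357.5] [129.3  21.5] long axis deg 58.1 zmed 0.0143 mean [437.3 357.6]
flange_collar 94 [464.8 186.8] [40.7 42.2] long axis deg -40.2 zmed 0.0428 mean [465.7 185.8]
flange 518 [468.8 185.8] [74.7 69.9] long axis deg 78.2 zmed 0.0130 mean [470.6 185.5]
bin 727 [ 647.6 -246.9] [161.7 130.1] long axis deg 4.8 zmed 0.0435 mean [ 650.2 -248.3]
rack 1590 [668.4   8.6] [153.9 115.4] long axis deg 2.0 zmed 0.0337 mean [671.4   9.3]
rackall 2838 [667.7  -1.2] [155.8 160.4] long axis deg -87.8 zmed 0.0306 mean [673.7  10. ]
crate 857 [658.4 221.5] [144.3 140.4] long axis deg 3.9 zmed 0.0431 mean [662.3 223.2]
-0.0010282005265973095
```

View pics/c0.png

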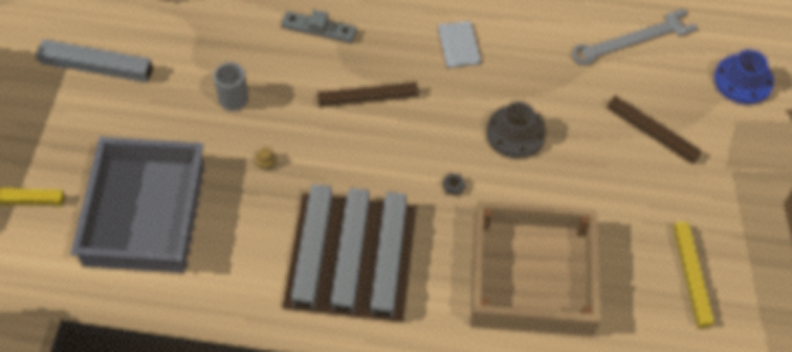

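The crop confirms it: two dark brown sticks, a dark flange, and the yellow and blue look-alikes well apart. The measured heights and sizes match the spec. Next is a small planner that prints how far to go in tool axes, and I'll type the rows from that.

```bash
cat > plan.py <<'E'
# python3 plan.py x,y,tip_z,psi_deg ...  (mm, world; psi = tool x heading mod 180); prints per-call tool shifts
import sys; from h import *
s=state(); R=cv2.Rodrigues(s['orientation'])[0]; p=s['eef_pos']*1000
psi=np.degrees(np.arctan2(R[1,0],R[0,0]))
print('tip',(p+191*R[:,2]).round(1),'psi %.2f'%psi,'tilt',R[:2,2].round(4),'open %.4f'%s['opening'],'t %.2f'%s['clock'],'F',s['ft_force'].round(1))
p=p+np.array([0,0,-191.])
for a in sys.argv[1:]:
    t=list(map(float,a.split(',')));g=np.array(t[:3])
    d=((t[3]-psi+90)%180)-90 if len(t)>3 else 0
    n=max(1,int(np.ceil(max(np.linalg.norm(g-p)/205,abs(d)/35))));st=(g-p)/n
    print('->',a)
    for i in range(n):
        c,q=np.cos(np.radians(psi)),np.sin(np.radians(psi))
        print('   x %.1f y %.1f z %.1f yaw %.3f'%(c*st[0]+q*st[1], q*st[0]-c*st[1], -st[2], -np.radians(d/n))); psi+=d/n
    p=g
E
python3 plan.py 467,-180,110,23.4 467,-180,22
```

```text
tip [ 277.5 -642.3  213.2] psi 23.37 tilt [-0.0004  0.0009] open 0.0913 t 0.10 F [-0.3 -0.7  0.5]
-> 467,-180,110,23.4
   x 119.1 y -116.5 z 34.4 yaw -0.000
   x 119.1 y -116.4 z 34.4 yaw -0.000
   x 119.2 y -116.4 z 34.4 yaw -0.000
-> 467,-180,22
   x 0.0 y 0.0 z 88.0 yaw -0.000
```

```bash
python3 -m inch '[{"jaw":1,"x":119,"y":-116.5,"z":34.4,"yaw":0},{"jaw":1,"x":119,"y":-116.5,"z":34.4,"yaw":0},{"jaw":1,"x":119,"y":-116.5,"z":34.4,"yaw":0},{"jaw":1,"x":119,"y":-116.5,"z":34.4,"yaw":0},{"jaw":1,"x":119,"y":-116.5,"z":34.4,"yaw":0}]' 40
python3 -m inch '[{"jaw":1,"x":119,"y":-116.5,"z":34.4,"yaw":0},{"jaw":1,"x":119,"y":-116.5,"z":34.4,"yaw":0},{"jaw":1,"x":119,"y":-116.5,"z":34.4,"yaw":0},{"jaw":1,"x":119,"y":-116.5,"z":34.4,"yaw":0},{"jaw":1,"x":119,"y":-116.5,"z":34.4,"yaw":0}]'
python3 -m inch '[{"jaw":1,"x":119,"y":-116.5,"z":34.4,"yaw":0},{"jaw":1,"x":119,"y":-116.5,"z":34.4,"yaw":0},{"jaw":1,"x":119,"y":-116.5,"z":34.4,"yaw":0},{"jaw":1,"x":119,"y":-116.5,"z":34.4,"yaw":0},{"jaw":1,"x":119,"y":-116.5,"z":34.4,"yaw":0}]'
python3 plan.py 467,-180,110,23.4 467,-180,22
python3 - <<'E'
from m import *
c=cap('wrist'); cv2.imwrite('pics/w1.png',c['frame']); W=cloud(c)
v,u=np.nonzero((W[...,2]>.047)&(W[...,2]<.062)&(abs(W[...,0]-.467)<.04)&(abs(W[...,1]+.18)<.04))
print(W[v,u].mean(0), u.min(),u.max(),v.min(),v.max(), rect(W,u.min(),u.max()+1,v.min(),v.max()+1,.047,.062))
E
```

```text
clock: 0.52
eef_pos: [0.3416, -0.4833, 0.3682]
orientation: [-3.071, -0.639, 0.002]
ft_force: [-0.3, -0.7, -0.6]
opening: 0.0912
clock: 0.93
eef_pos: [0.4043, -0.3297, 0.3342]
orientation: [-3.073, -0.64, 0.003]
ft_force: [0.1, -0.8, 0.6]
opening: 0.0913
clock: 1.35
eef_pos: [0.4677, -0.176, 0.3003]
orientation: [-3.074, -0.641, 0.002]
ft_force: [-0.3, -0.6, 0.5]
opening: 0.0912
tip [ 467.4 -175.8  109.3] psi 23.55 tilt [-0.0016  0.0012] open 0.0912 t 1.35 F [-0.3 -0.6  0.5]
-> 467,-180,110,23.4
   x -2.2 y 3.4 z -0.7 yaw 0.003
-> 467,-180,22
   x 0.0 y 0.0 z 88.0 yaw -0.000
[ 0.46637107 -0.1789541   0.0537087 ] 236 286 182 232 (923, array([ 466.4, -179. ]), array([38.9, 39.2]), 'long axis deg -5.3', 'zmed 0.0545', 'mean', array([ 466.4, -179. ], dtype=float32))
```

View pics/w1.png

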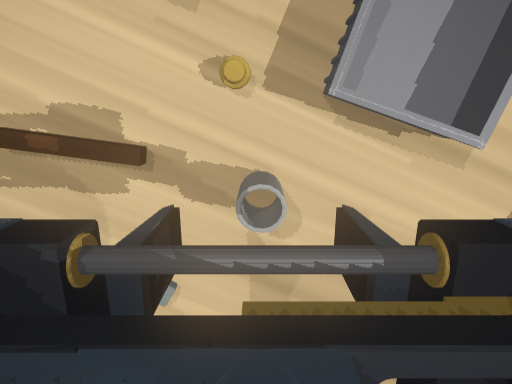

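The sleeve sits at (261,207) between the open fingers, at z 54.5 mm as expected. Descend and grip.

```bash
python3 -m inch '[{"jaw":1,"x":0,"y":0,"z":30,"yaw":0},{"jaw":1,"x":0,"y":0,"z":55,"yaw":0},{"jaw":1,"x":0,"y":0,"z":75,"yaw":0},{"jaw":1,"x":0,"y":0,"z":88,"yaw":0},{"jaw":1,"x":0,"y":0,"z":90,"yaw":0}]' 40
python3 plan.py
python3 -m inch '[{"jaw":-1,"x":0,"y":0,"z":0,"yaw":0},{"jaw":-1,"x":0,"y":0,"z":0,"yaw":0},{"jaw":-1,"x":0,"y":0,"z":0,"yaw":0},{"jaw":-1,"x":0,"y":0,"z":0,"yaw":0},{"jaw":-1,"x":0,"y":0,"z":0,"yaw":0}]' 40
python3 -m inch '[{"jaw":-1,"x":0,"y":0,"z":0,"yaw":0},{"jaw":-1,"x":0,"y":0,"z":0,"yaw":0},{"jaw":-1,"x":0,"y":0,"z":0,"yaw":0},{"jaw":-1,"x":0,"y":0,"z":0,"yaw":0},{"jaw":-1,"x":0,"y":0,"z":0,"yaw":0}]' 40
python3 plan.py 467,-180,90 648,-247,90 648,-247,26
```

```text
clock: 1.82
eef_pos: [0.4659, -0.181, 0.2096]
orientation: [-3.075, -0.635, 0.004]
ft_force: [-0.6, -0.5, -0.2]
opening: 0.0914
tip [ 465.4 -180.8   18.6] psi 23.32 tilt [-0.0028  0.0012] open 0.0914 t 1.82 F [-0.6 -0.5 -0.2]
clock: 2.23
eef_pos: [0.4669, -0.1804, 0.2123]
orientation: [3.076, 0.636, 0.002]
ft_force: [-0.1, 0.4, -0.4]
opening: 0.0609
clock: 2.65
eef_pos: [0.4668, -0.1802, 0.2117]
orientation: [-3.076, -0.636, -0.0]
ft_force: [-2.0, 1.3, 5.9]
opening: 0.0394
tip [ 466.8 -180.2   20.7] psi 23.37 tilt [0. 0.] open 0.0394 t 2.65 F [-2.   1.3  5.9]
-> 467,-180,90
   x 0.3 y -0.1 z -69.3 yaw -0.000
-> 648,-247,90
   x 139.6 y 133.3 z -0.0 yaw -0.000
-> 648,-247,26
   x 0.0 y 0.0 z 64.0 yaw -0.000
```

```bash
python3 -m inch '[{"jaw":-1,"x":0,"y":0,"z":-10,"yaw":0},{"jaw":-1,"x":0,"y":0,"z":-30,"yaw":0},{"jaw":-1,"x":0,"y":0,"z":-50,"yaw":0},{"jaw":-1,"x":0,"y":0,"z":-65,"yaw":0},{"jaw":-1,"x":0,"y":0,"z":-70,"yaw":0}]' 40
python3 -m inch '[{"jaw":-1,"x":28,"y":27,"z":0,"yaw":0},{"jaw":-1,"x":56,"y":54,"z":0,"yaw":0},{"jaw":-1,"x":84,"y":80,"z":0,"yaw":0},{"jaw":-1,"x":112,"y":106,"z":0,"yaw":0},{"jaw":-1,"x":140,"y":133,"z":0,"yaw":0}]'
python3 -m inch '[{"jaw":-1,"x":0,"y":0,"z":10,"yaw":0},{"jaw":-1,"x":0,"y":0,"z":30,"yaw":0},{"jaw":-1,"x":0,"y":0,"z":50,"yaw":0},{"jaw":-1,"x":0,"y":0,"z":60,"yaw":0},{"jaw":-1,"x":0,"y":0,"z":65,"yaw":0}]'
python3 -m inch '[{"jaw":-1,"x":0,"y":0,"z":0,"yaw":0},{"jaw":-1,"x":0,"y":0,"z":0,"yaw":0},{"jaw":-1,"x":0,"y":0,"z":0,"yaw":0},{"jaw":0.3,"x":0,"y":0,"z":0,"yaw":0},{"jaw":0.3,"x":0,"y":0,"z":0,"yaw":0}]'
python3 plan.py
python3 -m inch '[{"jaw":0.3,"x":0,"y":0,"z":0,"yaw":0},{"jaw":0.3,"x":0,"y":0,"z":0,"yaw":0},{"jaw":0.3,"x":0,"y":0,"z":0,"yaw":0},{"jaw":0.3,"x":0,"y":0,"z":0,"yaw":0},{"jaw":0.3,"x":0,"y":0,"z":0,"yaw":0}]'
python3 plan.py 648,-247,110 439,-8,110,-74.2
```

```text
clock: 3.07
eef_pos: [0.4672, -0.1804, 0.2839]
orientation: [3.075, 0.636, 0.004]
ft_force: [-0.1, -0.1, -2.3]
opening: 0.0394
clock: 3.48
eef_pos: [0.6493, -0.2471, 0.2809]
orientation: [-3.076, -0.636, 0.001]
ft_force: [0.4, -0.8, -1.5]
opening: 0.0392
clock: 3.9
eef_pos: [0.6473, -0.2464, 0.2153]
orientation: [-3.074, -0.636, 0.005]
ft_force: [-21.5, 12.1, 54.4]
opening: 0.0397
clock: 4.32
eef_pos: [0.6481, -0.2468, 0.217]
orientation: [3.076, 0.636, 0.001]
ft_force: [0.6, -0.7, 0.3]
opening: 0.0499
tip [ 648.3 -246.9   26. ] psi 23.37 tilt [ 0.0007 -0.0003] open 0.0499 t 4.32 F [ 0.6 -0.7  0.3]
clock: 4.73
eef_pos: [0.648, -0.2468, 0.2165]
orientation: [3.077, 0.636, 0.0]
ft_force: [0.1, -1.0, -0.4]
opening: 0.0593
tip [ 648.  -246.8   25.5] psi 23.36 tilt [ 0. -0.] open 0.0593 t 4.73 F [ 0.1 -1.  -0.4]
-> 648,-247,110
   x -0.1 y 0.2 z -84.5 yaw -0.000
-> 439,-8,110,-74.2
   x -32.4 y -100.8 z -0.0 yaw -0.480
   x 17.8 y -104.3 z -0.0 yaw -0.480
   x 63.9 y -84.4 z -0.0 yaw -0.480
```

```bash
python3 -m inch '[{"jaw":0.3,"x":0,"y":0,"z":-15,"yaw":0},{"jaw":0.3,"x":0,"y":0,"z":-40,"yaw":0},{"jaw":0.3,"x":0,"y":0,"z":-65,"yaw":0},{"jaw":0.3,"x":0,"y":0,"z":-80,"yaw":0},{"jaw":0.3,"x":0,"y":0,"z":-84.5,"yaw":0}]' 40
python3 -m inch '[{"jaw":0.3,"x":-6,"y":-20,"z":0,"yaw":-0.1},{"jaw":0.3,"x":-13,"y":-40,"z":0,"yaw":-0.2},{"jaw":0.3,"x":-20,"y":-60,"z":0,"yaw":-0.3},{"jaw":0.3,"x":-26,"y":-80,"z":0,"yaw":-0.4},{"jaw":0.3,"x":-32.4,"y":-100.8,"z":0,"yaw":-0.48}]'
python3 -m inch '[{"jaw":0.3,"x":4,"y":-21,"z":0,"yaw":-0.1},{"jaw":0.3,"x":7,"y":-42,"z":0,"yaw":-0.2},{"jaw":0.3,"x":11,"y":-63,"z":0,"yaw":-0.3},{"jaw":0.3,"x":14,"y":-84,"z":0,"yaw":-0.4},{"jaw":0.3,"x":17.8,"y":-104.3,"z":0,"yaw":-0.48}]'
python3 -m inch '[{"jaw":0.3,"x":13,"y":-17,"z":0,"yaw":-0.1},{"jaw":0.3,"x":26,"y":-34,"z":0,"yaw":-0.2},{"jaw":0.3,"x":39,"y":-51,"z":0,"yaw":-0.3},{"jaw":0.3,"x":52,"y":-68,"z":0,"yaw":-0.4},{"jaw":0.3,"x":63.9,"y":-84.4,"z":0,"yaw":-0.48}]'
python3 -m inch '[{"jaw":0.3,"x":0,"y":0,"z":0,"yaw":0},{"jaw":0.3,"x":0,"y":0,"z":0,"yaw":0},{"jaw":0.3,"x":0,"y":0,"z":0,"yaw":0},{"jaw":0.3,"x":0,"y":0,"z":0,"yaw":0},{"jaw":0.3,"x":0,"y":0,"z":0,"yaw":0}]'
python3 plan.py 439,-8,110,105.8
python3 - <<'E'
from m import *
c=cap('wrist'); cv2.imwrite('pics/w2.png',c['frame']); W=cloud(c); np.save('pics/w2.npy',W)
m=(W[...,2]>.012)&(W[...,2]<.022)&(abs(W[...,0]-.439)<.04)&(abs(W[...,1]+.008)<.08)
print(rect(W,0,512,0,384,.012,.022,m))
E
```

```text
clock: 5.15
eef_pos: [0.6487, -0.2471, 0.3048]
orientation: [3.074, 0.636, 0.006]
ft_force: [0.2, -0.7, 0.3]
opening: 0.0592
clock: 5.57
eef_pos: [0.5773, -0.1664, 0.3005]
orientation: [-2.833, -1.356, 0.001]
ft_force: [0.5, 0.2, -0.7]
opening: 0.0595
clock: 5.98
eef_pos: [0.5075, -0.0867, 0.3006]
orientation: [-2.429, -1.991, 0.001]
ft_force: [0.8, 0.5, -0.6]
opening: 0.0594
clock: 6.4
eef_pos: [0.4377, -0.0071, 0.3007]
orientation: [-1.887, -2.511, 0.001]
ft_force: [0.5, 0.3, -1.7]
opening: 0.0593
clock: 6.82
eef_pos: [0.4393, -0.0083, 0.301]
orientation: [1.895, 2.505, 0.0]
ft_force: [-0.4, 0.6, 0.6]
opening: 0.0595
tip [439.3  -8.3 110. ] psi 105.79 tilt [ 0.0001 -0.    ] open 0.0595 t 6.82 F [-0.4  0.6  0.6]
-> 439,-8,110,105.8
   x 0.4 y -0.2 z 0.0 yaw -0.000
(2293, array([435.8,  -1. ]), array([ 15.6, 116.5]), 'long axis deg -74.0', 'zmed 0.0159', 'mean', array([435.3,   1.9], dtype=float32))
```

View pics/w2.png

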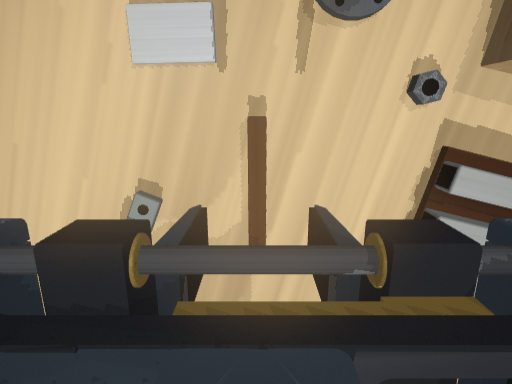

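The stick at (257,180) runs straight up the middle of the gripper. Extrapolating from its far end puts the centre at (437.7,-7.5), which agrees with the scene camera. Descend and grip.

```bash
python3 -m inch '[{"jaw":0.3,"x":1,"y":-1.4,"z":20,"yaw":0},{"jaw":0.3,"x":1,"y":-1.4,"z":45,"yaw":0},{"jaw":0.3,"x":1,"y":-1.4,"z":70,"yaw":0},{"jaw":0.3,"x":1,"y":-1.4,"z":85,"yaw":0},{"jaw":0.3,"x":1,"y":-1.4,"z":92,"yaw":0}]' 40
python3 -m inch '[{"jaw":0.3,"x":0,"y":0,"z":6,"yaw":0},{"jaw":0.3,"x":0,"y":0,"z":10,"yaw":0},{"jaw":0.3,"x":0,"y":0,"z":13,"yaw":0},{"jaw":0.3,"x":0,"y":0,"z":14.5,"yaw":0},{"jaw":-1,"x":0,"y":0,"z":15,"yaw":0}]'
python3 -m inch '[{"jaw":-1,"x":0,"y":0,"z":0,"yaw":0},{"jaw":-1,"x":0,"y":0,"z":0,"yaw":0},{"jaw":-1,"x":0,"y":0,"z":0,"yaw":0},{"jaw":-1,"x":0,"y":0,"z":0,"yaw":0},{"jaw":-1,"x":0,"y":0,"z":0,"yaw":0}]'
python3 -m inch '[{"jaw":-1,"x":0,"y":0,"z":0,"yaw":0},{"jaw":-1,"x":0,"y":0,"z":0,"yaw":0},{"jaw":-1,"x":0,"y":0,"z":0,"yaw":0},{"jaw":-1,"x":0,"y":0,"z":-2,"yaw":0},{"jaw":-1,"x":0,"y":0,"z":-5,"yaw":0}]'
python3 -m inch '[{"jaw":-1,"x":0,"y":0,"z":-15,"yaw":0},{"jaw":-1,"x":0,"y":0,"z":-40,"yaw":0},{"jaw":-1,"x":0,"y":0,"z":-60,"yaw":0},{"jaw":-1,"x":0,"y":0,"z":-75,"yaw":0},{"jaw":-1,"x":0,"y":0,"z":-82,"yaw":0}]'
python3 plan.py 575,-8,90,100
python3 - <<'E'
from m import *
c=cap('wrist'); cv2.imwrite('pics/w3.png',c['frame']); W=cloud(c); np.save('pics/w3.npy',W)
# rack from scene, top faces of each tube
S=np.load('pics/scene0.npy')
p=S[215:292,210:288].reshape(-1,3); p=p[(p[:,2]>.0325)&(p[:,2]<.040)]; print(len(p))
t=np.radians(2.0)
for th in np.arange(0,6,.5):
    t=np.radians(th); y=-np.sin(t)*p[:,0]+np.cos(t)*p[:,1]
    h=np.histogram(y*1000,bins=np.arange(-140,140,1))[0]; print(th,(h.astype(float)**2).sum())
E
```

```text
clock: 7.28
eef_pos: [0.4368, -0.0075, 0.2071]
orientation: [-1.893, -2.504, 0.002]
ft_force: [-0.7, -0.1, -0.1]
opening: 0.0592
clock: 7.7
eef_pos: [0.4374, -0.0073, 0.1944]
orientation: [1.893, 2.506, 0.001]
ft_force: [0.6, -0.9, 0.4]
opening: 0.0552
clock: 8.12
eef_pos: [0.4373, -0.0073, 0.1942]
orientation: [1.893, 2.507, 0.0]
ft_force: [-0.2, -0.2, 0.1]
opening: 0.0227
clock: 8.53
eef_pos: [0.4371, -0.0073, 0.199]
orientation: [-1.893, -2.506, 0.001]
ft_force: [-0.2, -0.8, -0.8]
opening: 0.0159
clock: 8.95
eef_pos: [0.4376, -0.0073, 0.283]
orientation: [1.892, 2.505, 0.002]
ft_force: [0.6, 0.1, 0.8]
opening: 0.0159
tip [438.   -7.3  92. ] psi 105.87 tilt [ 0.0025 -0.0002] open 0.0159 t 8.95 F [0.6 0.1 0.8]
-> 575,-8,90,100
   x -38.3 y 132.0 z 2.0 yaw 0.103
1097
0.0 15749.0
0.5 15967.0
1.0 16097.0
1.5 16309.0
2.0 16371.0
2.5 16215.0
3.0 16021.0
3.5 15819.0
4.0 15633.0
4.5 15333.0
5.0 15077.0
5.5 14745.0
```

```bash
python3 plan.py 622,7,95,92
python3 - <<'E'
from m import *
S=np.load('pics/scene0.npy'); W=np.load('pics/w3.npy')
print(rect(S,210,288,215,292,.0325,.04))
m=(abs(W[...,0]-.667)<.1)&(abs(W[...,1]-.0086)<.08)
try: print(rect(W,0,512,0,384,.032,.038,m))
except Exception as e: print(e)
E
```

```text
tip [438.3  -7.3  92.2] psi 105.87 tilt [ 0.003  -0.0002] open 0.0157 t 9.00 F [ 2.4 -0.   0.3]
-> 622,7,95,92
   x -36.6 y 181.1 z -2.8 yaw 0.242
(1097, array([669.1,   9. ]), array([152.3, 114.6]), 'long axis deg 2.1', 'zmed 0.0346', 'mean', array([670.7,   9.3], dtype=float32))
(3587, array([613.7,   6.9]), array([ 47.8, 115. ]), 'long axis deg -87.9', 'zmed 0.0348', 'mean', array([608.8,   8.8], dtype=float32))
```

```bash
python3 -m inch '[{"jaw":-1,"x":-7,"y":36,"z":-1,"yaw":0.05},{"jaw":-1,"x":-14,"y":72,"z":-2,"yaw":0.1},{"jaw":-1,"x":-22,"y":108,"z":-3,"yaw":0.15},{"jaw":-1,"x":-29,"y":144,"z":-3,"yaw":0.2},{"jaw":-1,"x":-36.6,"y":181,"z":-3,"yaw":0.242}]' 40
python3 -m inch '[{"jaw":-1,"x":0,"y":0,"z":0,"yaw":0},{"jaw":-1,"x":0,"y":0,"z":0,"yaw":0},{"jaw":-1,"x":0,"y":0,"z":0,"yaw":0},{"jaw":-1,"x":0,"y":0,"z":0,"yaw":0},{"jaw":-1,"x":0,"y":0,"z":0,"yaw":0}]'
python3 plan.py 621.5,7,95,92
python3 - <<'E'
from m import *
c=cap('wrist'); cv2.imwrite('pics/w4.png',c['frame']); W=cloud(c); np.save('pics/w4.npy',W)
m=(abs(W[...,0]-.667)<.1)&(abs(W[...,1]-.0086)<.08)
print(rect(W,0,512,0,384,.032,.038,m))
E
```

```text
clock: 9.42
eef_pos: [0.6226, 0.0072, 0.2828]
orientation: [-2.185, -2.256, 0.001]
ft_force: [0.2, 0.2, 0.4]
opening: 0.0156
clock: 9.83
eef_pos: [0.6203, 0.0069, 0.2837]
orientation: [-2.182, -2.26, 0.001]
ft_force: [1.0, 0.8, -0.1]
opening: 0.0163
tip [620.2   7.   92.7] psi 92.01 tilt [-0.001  0.   ] open 0.0163 t 9.83 F [ 1.   0.8 -0.1]
-> 621.5,7,95,92
   x 0.0 y 1.2 z -2.3 yaw 0.000
(10271, array([666.,  21.]), array([150.2,  91.7]), 'long axis deg 1.3', 'zmed 0.0349', 'mean', array([676.5,  34.8], dtype=float32))
```

View pics/w4.png

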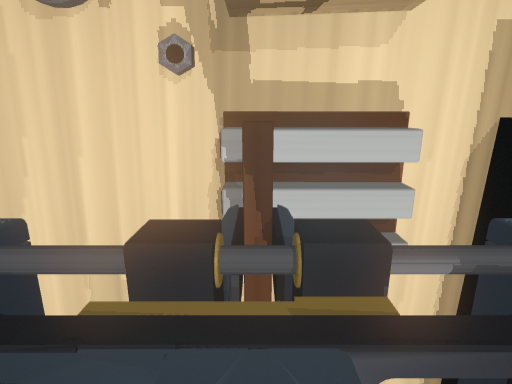

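The stick at (258,200) is held square over the near end of the tubes. The rack centre is confirmed at x≈666. Lower slowly and release.

```bash
python3 -m inch '[{"jaw":-1,"x":0,"y":1,"z":10,"yaw":0},{"jaw":-1,"x":0,"y":1,"z":24,"yaw":0},{"jaw":-1,"x":0,"y":1,"z":36,"yaw":0},{"jaw":-1,"x":0,"y":1,"z":43,"yaw":0},{"jaw":-1,"x":0,"y":1,"z":46,"yaw":0}]' 40
python3 -m inch '[{"jaw":-1,"x":0,"y":0,"z":2,"yaw":0},{"jaw":-1,"x":0,"y":0,"z":4,"yaw":0},{"jaw":-1,"x":0,"y":0,"z":6,"yaw":0},{"jaw":-1,"x":0,"y":0,"z":7.5,"yaw":0},{"jaw":-1,"x":0,"y":0,"z":7.5,"yaw":0}]'
python3 plan.py
python3 -m inch '[{"jaw":-0.2,"x":0,"y":0,"z":0,"yaw":0},{"jaw":-0.2,"x":0,"y":0,"z":0,"yaw":0},{"jaw":-0.2,"x":0,"y":0,"z":0,"yaw":0},{"jaw":-0.2,"x":0,"y":0,"z":0,"yaw":0},{"jaw":-0.2,"x":0,"y":0,"z":0,"yaw":0}]'
python3 -m inch '[{"jaw":0.3,"x":0,"y":0,"z":-10,"yaw":0},{"jaw":0.3,"x":0,"y":0,"z":-25,"yaw":0},{"jaw":0.3,"x":0,"y":0,"z":-45,"yaw":0},{"jaw":0.3,"x":0,"y":0,"z":-60,"yaw":0},{"jaw":0.3,"x":0,"y":0,"z":-70,"yaw":0}]'
python3 plan.py 436.5,357.5,110,58.1
python3 - <<'E'
from m import *
c=cap('wrist'); W=cloud(c)
m=(abs(W[...,0]-.667)<.1)&(abs(W[...,1]-.0086)<.09)
print(rect(W,0,512,0,384,.046,.056,m))
E
```

```text
clock: 10.3
eef_pos: [0.6216, 0.0071, 0.2358]
orientation: [-2.181, -2.259, 0.003]
ft_force: [-0.3, -0.6, -0.2]
opening: 0.0158
clock: 10.72
eef_pos: [0.6223, 0.0071, 0.2305]
orientation: [2.182, 2.26, 0.0]
ft_force: [-0.5, 0.2, -0.6]
opening: 0.0154
tip [622.4   7.1  39.5] psi 92.01 tilt [0.0001 0.    ] open 0.0154 t 10.72 F [-0.5  0.2 -0.6]
clock: 11.13
eef_pos: [0.6224, 0.0071, 0.2307]
orientation: [2.182, 2.26, 0.0]
ft_force: [0.3, -0.3, -1.5]
opening: 0.0363
clock: 11.55
eef_pos: [0.6228, 0.0071, 0.3035]
orientation: [2.181, 2.259, 0.003]
ft_force: [0.0, 0.4, 0.2]
opening: 0.0593
tip [623.3   7.1 112.5] psi 92.01 tilt [ 0.0028 -0.0001] open 0.0593 t 11.55 F [0.  0.4 0.2]
-> 436.5,357.5,110,58.1
   x 178.4 y -87.0 z 1.3 yaw 0.296
   x 145.3 y -135.2 z 1.3 yaw 0.296
(2632, array([622.2,   6.6]), array([ 15.9, 129.7]), 'long axis deg -87.9', 'zmed 0.0509', 'mean', array([621.7,  22.4], dtype=float32))
```

Stick 1 has landed square at (622.2, 6.6) with its top at 51 mm. Now stick 2.

```bash
python3 -m inch '[{"jaw":0.3,"x":36,"y":-17,"z":0,"yaw":0.06},{"jaw":0.3,"x":72,"y":-35,"z":0,"yaw":0.12},{"jaw":0.3,"x":107,"y":-52,"z":0,"yaw":0.18},{"jaw":0.3,"x":143,"y":-70,"z":0,"yaw":0.24},{"jaw":0.3,"x":178.4,"y":-87,"z":0,"yaw":0.296}]' 40
python3 -m inch '[{"jaw":0.3,"x":29,"y":-27,"z":0,"yaw":0.06},{"jaw":0.3,"x":58,"y":-54,"z":0,"yaw":0.12},{"jaw":0.3,"x":87,"y":-81,"z":0,"yaw":0.18},{"jaw":0.3,"x":116,"y":-108,"z":0,"yaw":0.24},{"jaw":0.3,"x":145.3,"y":-135.2,"z":0,"yaw":0.296}]'
python3 -m inch '[{"jaw":0.3,"x":0,"y":0,"z":0,"yaw":0},{"jaw":0.3,"x":0,"y":0,"z":0,"yaw":0},{"jaw":0.3,"x":0,"y":0,"z":0,"yaw":0},{"jaw":0.3,"x":0,"y":0,"z":0,"yaw":0},{"jaw":0.3,"x":0,"y":0,"z":0,"yaw":0}]'
python3 - <<'E'
from m import *
c=cap('wrist'); W=cloud(c); cv2.imwrite('pics/w5.png',c['frame'])
m=(abs(W[...,0]-.4365)<.06)&(abs(W[...,1]-.3575)<.08)
R=rect(W,0,512,0,384,.012,.022,m); print(R)
a=np.radians(float(R[3].split()[-1])); print('centre from far end', R[1]+(max(R[2])/2-65)*np.array([np.cos(a),np.sin(a)]))
E
python3 plan.py 436.5,357.5,110,58.1
```

```text
clock: 12.02
eef_pos: [0.5278, 0.1836, 0.3006]
orientation: [-2.495, -1.909, -0.0]
ft_force: [0.9, 0.4, 0.1]
opening: 0.0592
clock: 12.43
eef_pos: [0.4347, 0.359, 0.3007]
orientation: [-2.749, -1.521, -0.0]
ft_force: [0.7, -0.2, -0.3]
opening: 0.0593
clock: 12.85
eef_pos: [0.4366, 0.3566, 0.3005]
orientation: [2.747, 1.523, -0.0]
ft_force: [0.5, -0.4, 0.0]
opening: 0.0593
(2298, array([438.8, 364.2]), array([115.5,  15.7]), 'long axis deg 58.2', 'zmed 0.0159', 'mean', array([440.7, 366.6], dtype=float32))
centre from far end [434.97957048 358.03827798]
tip [436.5 356.6 109.5] psi 58.01 tilt [-0.0001 -0.0001] open 0.0590 t 12.90 F [-0.3 -0.   0.2]
-> 436.5,357.5,110,58.1
   x 0.7 y -0.5 z -0.5 yaw -0.002
```

```bash
python3 -m inch '[{"jaw":0.3,"x":0.4,"y":-1.8,"z":20,"yaw":0},{"jaw":0.3,"x":0.4,"y":-1.8,"z":45,"yaw":0},{"jaw":0.3,"x":0.4,"y":-1.8,"z":70,"yaw":0},{"jaw":0.3,"x":0.4,"y":-1.8,"z":85,"yaw":0},{"jaw":0.3,"x":0.4,"y":-1.8,"z":92,"yaw":0}]' 40
python3 -m inch '[{"jaw":0.3,"x":0,"y":0,"z":6,"yaw":0},{"jaw":0.3,"x":0,"y":0,"z":10,"yaw":0},{"jaw":0.3,"x":0,"y":0,"z":13,"yaw":0},{"jaw":0.3,"x":0,"y":0,"z":14.5,"yaw":0},{"jaw":-1,"x":0,"y":0,"z":14.5,"yaw":0}]'
python3 -m inch '[{"jaw":-1,"x":0,"y":0,"z":0,"yaw":0},{"jaw":-1,"x":0,"y":0,"z":0,"yaw":0},{"jaw":-1,"x":0,"y":0,"z":0,"yaw":0},{"jaw":-1,"x":0,"y":0,"z":0,"yaw":0},{"jaw":-1,"x":0,"y":0,"z":0,"yaw":0}]'
python3 -m inch '[{"jaw":-1,"x":0,"y":0,"z":0,"yaw":0},{"jaw":-1,"x":0,"y":0,"z":0,"yaw":0},{"jaw":-1,"x":0,"y":0,"z":0,"yaw":0},{"jaw":-1,"x":0,"y":0,"z":-2,"yaw":0},{"jaw":-1,"x":0,"y":0,"z":-5,"yaw":0}]'
python3 -m inch '[{"jaw":-1,"x":0,"y":0,"z":-15,"yaw":0},{"jaw":-1,"x":0,"y":0,"z":-40,"yaw":0},{"jaw":-1,"x":0,"y":0,"z":-60,"yaw":0},{"jaw":-1,"x":0,"y":0,"z":-75,"yaw":0},{"jaw":-1,"x":0,"y":0,"z":-82,"yaw":0}]'
python3 plan.py 711,10.4,95,92
```

```text
clock: 13.32
eef_pos: [0.4345, 0.3578, 0.2065]
orientation: [2.747, 1.524, -0.004]
ft_force: [-0.7, -0.1, 0.0]
opening: 0.0589
clock: 13.73
eef_pos: [0.4348, 0.359, 0.1944]
orientation: [-2.746, -1.525, -0.001]
ft_force: [-1.4, 0.3, 0.4]
opening: 0.0549
clock: 14.15
eef_pos: [0.4347, 0.3589, 0.1942]
orientation: [-2.746, -1.525, -0.0]
ft_force: [-1.0, 0.3, -0.2]
opening: 0.0221
clock: 14.57
eef_pos: [0.4346, 0.3588, 0.199]
orientation: [2.746, 1.525, -0.001]
ft_force: [-0.5, -0.2, -0.6]
opening: 0.0156
clock: 14.98
eef_pos: [0.435, 0.3591, 0.2832]
orientation: [-2.746, -1.525, -0.004]
ft_force: [0.3, 0.5, 0.4]
opening: 0.0154
tip [435.4 359.4  92.2] psi 58.09 tilt [0.0021 0.0015] open 0.0154 t 14.98 F [0.3 0.5 0.4]
-> 711,10.4,95,92
   x -50.1 y 139.5 z -0.9 yaw -0.197
   x -76.4 y 127.0 z -0.9 yaw -0.197
   x -99.8 y 109.6 z -0.9 yaw -0.197
```

```bash
python3 -m inch '[{"jaw":-1,"x":-10,"y":28,"z":-1,"yaw":-0.04},{"jaw":-1,"x":-20,"y":56,"z":-1,"yaw":-0.08},{"jaw":-1,"x":-30,"y":84,"z":-1,"yaw":-0.12},{"jaw":-1,"x":-40,"y":112,"z":-1,"yaw":-0.16},{"jaw":-1,"x":-50,"y":139.5,"z":-1,"yaw":-0.197}]' 40
python3 -m inch '[{"jaw":-1,"x":-15,"y":25,"z":-1,"yaw":-0.04},{"jaw":-1,"x":-30,"y":51,"z":-1,"yaw":-0.08},{"jaw":-1,"x":-46,"y":76,"z":-1,"yaw":-0.12},{"jaw":-1,"x":-61,"y":102,"z":-1,"yaw":-0.16},{"jaw":-1,"x":-76.4,"y":127,"z":-1,"yaw":-0.197}]'
python3 -m inch '[{"jaw":-1,"x":-20,"y":22,"z":-1,"yaw":-0.04},{"jaw":-1,"x":-40,"y":44,"z":-1,"yaw":-0.08},{"jaw":-1,"x":-60,"y":66,"z":-1,"yaw":-0.12},{"jaw":-1,"x":-80,"y":88,"z":-1,"yaw":-0.16},{"jaw":-1,"x":-99.8,"y":109.6,"z":-1,"yaw":-0.197}]'
python3 -m inch '[{"jaw":-1,"x":0,"y":0,"z":0,"yaw":0},{"jaw":-1,"x":0,"y":0,"z":0,"yaw":0},{"jaw":-1,"x":0,"y":0,"z":0,"yaw":0},{"jaw":-1,"x":0,"y":0,"z":0,"yaw":0},{"jaw":-1,"x":0,"y":0,"z":0,"yaw":0}]'
python3 plan.py 711,10.4,46,92 711,10.4,39
```

```text
clock: 15.4
eef_pos: [0.5272, 0.2414, 0.2817]
orientation: [-2.581, -1.791, 0.001]
ft_force: [-0.2, 1.6, 0.2]
opening: 0.0156
clock: 15.82
eef_pos: [0.6193, 0.125, 0.2826]
orientation: [-2.393, -2.035, 0.001]
ft_force: [-0.7, 0.1, 0.4]
opening: 0.0156
clock: 16.23
eef_pos: [0.7111, 0.0088, 0.2834]
orientation: [-2.181, -2.26, 0.001]
ft_force: [-0.4, 0.4, 0.3]
opening: 0.0162
clock: 16.65
eef_pos: [0.71, 0.0111, 0.2839]
orientation: [-2.182, -2.259, 0.001]
ft_force: [-0.2, -0.0, 0.3]
opening: 0.0159
tip [709.9  11.1  92.9] psi 91.99 tilt [-0.0005  0.    ] open 0.0159 t 16.65 F [-0.2 -0.   0.3]
-> 711,10.4,46,92
   x -0.7 y 1.0 z 46.9 yaw -0.000
-> 711,10.4,39
   x 0.0 y 0.0 z 7.0 yaw -0.000
```

```bash
python3 -m inch '[{"jaw":-1,"x":-0.7,"y":1,"z":10,"yaw":0},{"jaw":-1,"x":-0.7,"y":1,"z":24,"yaw":0},{"jaw":-1,"x":-0.7,"y":1,"z":36,"yaw":0},{"jaw":-1,"x":-0.7,"y":1,"z":43,"yaw":0},{"jaw":-1,"x":-0.7,"y":1,"z":46,"yaw":0}]' 40
python3 -m inch '[{"jaw":-1,"x":0,"y":0,"z":2,"yaw":0},{"jaw":-1,"x":0,"y":0,"z":4,"yaw":0},{"jaw":-1,"x":0,"y":0,"z":6,"yaw":0},{"jaw":-1,"x":0,"y":0,"z":7.5,"yaw":0},{"jaw":-1,"x":0,"y":0,"z":7.5,"yaw":0}]'
python3 plan.py
python3 -m inch '[{"jaw":-0.2,"x":0,"y":0,"z":0,"yaw":0},{"jaw":-0.2,"x":0,"y":0,"z":0,"yaw":0},{"jaw":-0.2,"x":0,"y":0,"z":0,"yaw":0},{"jaw":-0.2,"x":0,"y":0,"z":0,"yaw":0},{"jaw":-0.2,"x":0,"y":0,"z":0,"yaw":0}]'
python3 -m inch '[{"jaw":0.3,"x":0,"y":0,"z":-10,"yaw":0},{"jaw":0.3,"x":0,"y":0,"z":-25,"yaw":0},{"jaw":0.3,"x":0,"y":0,"z":-45,"yaw":0},{"jaw":0.3,"x":0,"y":0,"z":-60,"yaw":0},{"jaw":0.3,"x":0,"y":0,"z":-70,"yaw":0}]'
python3 plan.py 466,186,110,60
python3 - <<'E'
from m import *
c=cap('wrist'); W=cloud(c)
m=(abs(W[...,0]-.711)<.03)&(abs(W[...,1]-.0086)<.09)
print(rect(W,0,512,0,384,.046,.056,m))
E
```

```text
clock: 17.07
eef_pos: [0.7109, 0.0096, 0.2356]
orientation: [-2.182, -2.257, 0.003]
ft_force: [-0.7, -0.5, -0.4]
opening: 0.0159
clock: 17.48
eef_pos: [0.7116, 0.0095, 0.2305]
orientation: [2.183, 2.259, 0.0]
ft_force: [0.0, -0.6, -0.8]
opening: 0.0156
tip [711.6   9.5  39.5] psi 91.95 tilt [ 0.0002 -0.    ] open 0.0156 t 17.48 F [ 0.  -0.6 -0.8]
clock: 17.9
eef_pos: [0.7116, 0.0095, 0.2307]
orientation: [2.183, 2.259, 0.0]
ft_force: [0.3, 0.4, -0.5]
opening: 0.0367
clock: 18.32
eef_pos: [0.7121, 0.0095, 0.3038]
orientation: [2.182, 2.257, 0.003]
ft_force: [0.1, 0.5, 0.1]
opening: 0.0593
tip [712.7   9.5 112.8] psi 91.95 tilt [ 0.003 -0.   ] open 0.0593 t 18.32 F [0.1 0.5 0.1]
-> 466,186,110,60
   x 92.4 y -120.0 z 1.4 yaw 0.279
   x 55.8 y -140.8 z 1.4 yaw 0.279
(2622, array([711.5,   9.1]), array([ 16. , 129.5]), 'long axis deg -88.0', 'zmed 0.0509', 'mean', array([711. ,  24.9], dtype=float32))
```

Stick 2 has landed at (711.5, 9.1), also square. Next the flange; the heading can stay as it is.

```bash
python3 plan.py 465,186.5,110
python3 -m inch '[{"jaw":0.4,"x":17,"y":-26,"z":0,"yaw":0},{"jaw":0.4,"x":34,"y":-51,"z":0,"yaw":0},{"jaw":0.4,"x":51,"y":-76,"z":0,"yaw":0},{"jaw":0.4,"x":68,"y":-101,"z":0,"yaw":0},{"jaw":0.4,"x":84,"y":-126,"z":0,"yaw":0}]' 40
python3 -m inch '[{"jaw":0.4,"x":17,"y":-26,"z":0,"yaw":0},{"jaw":0.4,"x":34,"y":-51,"z":0,"yaw":0},{"jaw":0.4,"x":51,"y":-76,"z":0,"yaw":0},{"jaw":0.4,"x":68,"y":-101,"z":0,"yaw":0},{"jaw":0.4,"x":84,"y":-126,"z":0,"yaw":0}]'
python3 -m inch '[{"jaw":0.4,"x":0,"y":0,"z":0,"yaw":0},{"jaw":0.4,"x":0,"y":0,"z":0,"yaw":0},{"jaw":0.4,"x":0,"y":0,"z":0,"yaw":0},{"jaw":0.4,"x":0,"y":0,"z":0,"yaw":0},{"jaw":0.4,"x":0,"y":0,"z":0,"yaw":0}]'
python3 - <<'E'
from m import *
c=cap('wrist'); W=cloud(c); cv2.imwrite('pics/w6.png',c['frame'])
m=(abs(W[...,0]-.466)<.05)&(abs(W[...,1]-.186)<.05)
print(rect(W,0,512,0,384,.04,.05,m),rect(W,0,512,0,384,.008,.05,m))
E
python3 plan.py 465,186.5,110
```

```text
tip [713.4   9.5 114. ] psi 91.95 tilt [ 0.0045 -0.0001] open 0.0594 t 18.37 F [0.9 0.6 2.9]
-> 465,186.5,110
   x 92.7 y -120.7 z 2.0 yaw -0.000
   x 92.7 y -120.7 z 2.0 yaw -0.000
clock: 18.78
eef_pos: [0.5814, 0.0898, 0.3005]
orientation: [-2.183, -2.259, 0.0]
ft_force: [0.3, 1.1, 0.4]
opening: 0.0639
clock: 19.2
eef_pos: [0.4526, 0.1694, 0.3006]
orientation: [2.184, 2.259, 0.0]
ft_force: [0.4, 0.5, 0.5]
opening: 0.0637
clock: 19.62
eef_pos: [0.4548, 0.1685, 0.3006]
orientation: [2.184, 2.258, 0.001]
ft_force: [0.1, -0.4, 0.1]
opening: 0.0639
(809, array([464. , 186.7]), array([40.9, 40.9]), 'long axis deg 55.6', 'zmed 0.0447', 'mean', array([464.1, 186.8], dtype=float32)) (5520, array([464.1, 186.5]), array([75.1, 74.3]), 'long axis deg 89.7', 'zmed 0.0124', 'mean', array([463.7, 189. ], dtype=float32))
tip [454.7 168.5 109.5] psi 91.90 tilt [0.0002 0.    ] open 0.0638 t 19.67 F [0.3 0.2 0.6]
-> 465,186.5,110
   x 17.7 y 10.9 z -0.5 yaw -0.000
```

View pics/w6.png

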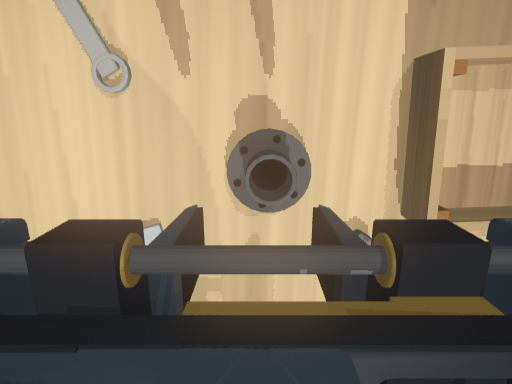

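The dark flange, with six holes and its collar at (268,178), is just ahead of the fingers. Its centre is (464,186.7). Centre over it and descend until the tips are 16 mm above the table.

```bash
python3 -m inch '[{"jaw":0.4,"x":7,"y":4,"z":0,"yaw":0},{"jaw":0.4,"x":14,"y":8,"z":0,"yaw":0},{"jaw":0.4,"x":17.9,"y":9.9,"z":10,"yaw":0},{"jaw":0.4,"x":17.9,"y":9.9,"z":30,"yaw":0},{"jaw":0.4,"x":17.9,"y":9.9,"z":40,"yaw":0}]' 50
python3 -m inch '[{"jaw":0.4,"x":0,"y":0,"z":20,"yaw":0},{"jaw":0.4,"x":0,"y":0,"z":36,"yaw":0},{"jaw":0.4,"x":0,"y":0,"z":46,"yaw":0},{"jaw":0.4,"x":0,"y":0,"z":52,"yaw":0},{"jaw":0.4,"x":0,"y":0,"z":53.5,"yaw":0}]'
python3 -m inch '[{"jaw":-1,"x":0,"y":0,"z":0,"yaw":0},{"jaw":-1,"x":0,"y":0,"z":0,"yaw":0},{"jaw":-1,"x":0,"y":0,"z":0,"yaw":0},{"jaw":-1,"x":0,"y":0,"z":0,"yaw":0},{"jaw":-1,"x":0,"y":0,"z":0,"yaw":0}]'
python3 -m inch '[{"jaw":-1,"x":0,"y":0,"z":0,"yaw":0},{"jaw":-1,"x":0,"y":0,"z":0,"yaw":0},{"jaw":-1,"x":0,"y":0,"z":0,"yaw":0},{"jaw":-1,"x":0,"y":0,"z":-2,"yaw":0},{"jaw":-1,"x":0,"y":0,"z":-5,"yaw":0}]'
python3 plan.py
python3 -m inch '[{"jaw":-1,"x":0,"y":0,"z":-15,"yaw":0},{"jaw":-1,"x":0,"y":0,"z":-40,"yaw":0},{"jaw":-1,"x":0,"y":0,"z":-60,"yaw":0},{"jaw":-1,"x":0,"y":0,"z":-75,"yaw":0},{"jaw":-1,"x":0,"y":0,"z":-82,"yaw":0}]'
python3 plan.py 657,221.5,103 657,221.5,35
```

```text
clock: 20.08
eef_pos: [0.4632, 0.1875, 0.2586]
orientation: [-2.182, -2.259, 0.001]
ft_force: [1.4, 0.1, -0.6]
opening: 0.0638
clock: 20.5
eef_pos: [0.4631, 0.1871, 0.206]
orientation: [-2.183, -2.258, 0.002]
ft_force: [-0.1, -0.6, 0.7]
opening: 0.0639
clock: 20.92
eef_pos: [0.4636, 0.1872, 0.2077]
orientation: [2.183, 2.258, 0.002]
ft_force: [-0.9, 0.1, 6.4]
opening: 0.0417
clock: 21.33
eef_pos: [0.4629, 0.1869, 0.2119]
orientation: [-2.183, -2.259, 0.001]
ft_force: [0.3, -0.5, -4.9]
opening: 0.0416
tip [462.8 186.9  20.9] psi 91.95 tilt [-0.0009 -0.0003] open 0.0416 t 21.33 F [ 0.3 -0.5 -4.9]
clock: 21.75
eef_pos: [0.4634, 0.1871, 0.2959]
orientation: [2.183, 2.258, 0.003]
ft_force: [0.8, -0.1, -5.8]
opening: 0.0417
tip [463.8 187.3 104.9] psi 91.95 tilt [0.0018 0.0007] open 0.0417 t 21.75 F [ 0.8 -0.1 -5.8]
-> 657,221.5,103
   x 27.8 y 194.6 z 1.9 yaw -0.000
-> 657,221.5,35
   x 0.0 y 0.0 z 68.0 yaw -0.000
```

```bash
python3 -m inch '[{"jaw":-1,"x":5,"y":35,"z":0,"yaw":0},{"jaw":-1,"x":11,"y":75,"z":0,"yaw":0},{"jaw":-1,"x":17,"y":115,"z":0,"yaw":0},{"jaw":-1,"x":23,"y":155,"z":0,"yaw":0},{"jaw":-1,"x":27.8,"y":194.6,"z":0,"yaw":0}]' 50
python3 -m inch '[{"jaw":-1,"x":0,"y":0,"z":0,"yaw":0},{"jaw":-1,"x":0,"y":0,"z":10,"yaw":0},{"jaw":-1,"x":0,"y":0,"z":30,"yaw":0},{"jaw":-1,"x":0,"y":0,"z":50,"yaw":0},{"jaw":-1,"x":0,"y":0,"z":60,"yaw":0}]'
python3 -m inch '[{"jaw":-1,"x":0,"y":0,"z":5,"yaw":0},{"jaw":-1,"x":0,"y":0,"z":9,"yaw":0},{"jaw":-1,"x":0,"y":0,"z":13,"yaw":0},{"jaw":-1,"x":0,"y":0,"z":16,"yaw":0},{"jaw":-1,"x":0,"y":0,"z":17,"yaw":0}]'
python3 plan.py
python3 -m inch '[{"jaw":-1,"x":0,"y":0,"z":1,"yaw":0},{"jaw":0.3,"x":0,"y":0,"z":1,"yaw":0},{"jaw":0.3,"x":0,"y":0,"z":1,"yaw":0},{"jaw":0.3,"x":0,"y":0,"z":1,"yaw":0},{"jaw":0.3,"x":0,"y":0,"z":1,"yaw":0}]'
python3 -m inch '[{"jaw":0.3,"x":0,"y":0,"z":-2,"yaw":0},{"jaw":0.3,"x":0,"y":0,"z":-20,"yaw":0},{"jaw":0.3,"x":0,"y":0,"z":-45,"yaw":0},{"jaw":0.3,"x":0,"y":0,"z":-70,"yaw":0},{"jaw":0.3,"x":0,"y":0,"z":-85,"yaw":0}]'
python3 plan.py 443.5,-368.6,110,85.8
python3 - <<'E'
from m import *
c=cap('scene'); W=cloud(c); np.save('pics/s1.npy',W); cv2.imwrite('pics/s1.png',c['frame'])
c=cap('wrist'); cv2.imwrite('pics/w7.png',c['frame']); W=cloud(c)
m=(abs(W[...,0]-.657)<.06)&(abs(W[...,1]-.2215)<.06)
print(rect(W,0,512,0,384,.047,.06,m))
E
```

```text
clock: 22.17
eef_pos: [0.6582, 0.2217, 0.293]
orientation: [-2.183, -2.258, 0.002]
ft_force: [0.7, 0.9, -4.7]
opening: 0.0419
clock: 22.58
eef_pos: [0.6546, 0.221, 0.2303]
orientation: [-2.182, -2.257, 0.007]
ft_force: [-0.9, -0.0, -5.9]
opening: 0.041
clock: 23.0
eef_pos: [0.6569, 0.2215, 0.2172]
orientation: [2.183, 2.259, 0.001]
ft_force: [0.1, -0.0, -5.9]
opening: 0.0418
tip [657.  221.6  26.2] psi 91.95 tilt [0.0004 0.0001] open 0.0418 t 23.00 F [ 0.1 -0.  -5.9]
clock: 23.42
eef_pos: [0.6571, 0.2216, 0.2166]
orientation: [2.183, 2.258, 0.001]
ft_force: [-0.6, -0.3, 0.2]
opening: 0.059
clock: 23.83
eef_pos: [0.6574, 0.2217, 0.3038]
orientation: [2.183, 2.258, 0.003]
ft_force: [0.3, 0.4, 0.2]
opening: 0.0592
tip [657.8 221.8 112.8] psi 91.95 tilt [0.0024 0.0007] open 0.0592 t 23.83 F [0.3 0.4 0.2]
-> 443.5,-368.6,110,85.8
   x -145.7 y -58.4 z 0.7 yaw 0.027
   x -147.2 y -54.5 z 0.7 yaw 0.027
   x -148.6 y -50.6 z 0.7 yaw 0.027
   x -149.9 y -46.5 z 0.7 yaw 0.027
(841, array([656.8, 221. ]), array([41.1, 40.9]), 'long axis deg 54.2', 'zmed 0.0526', 'mean', array([656.8, 221.2], dtype=float32))
```

The flange is flat in the crate, with its collar top at 52.6 mm. Now the tube.

```bash
python3 -m inch '[{"jaw":0.3,"x":-29,"y":-12,"z":0,"yaw":0.005},{"jaw":0.3,"x":-58,"y":-24,"z":0,"yaw":0.01},{"jaw":0.3,"x":-88,"y":-35,"z":0,"yaw":0.015},{"jaw":0.3,"x":-117,"y":-47,"z":0,"yaw":0.02},{"jaw":0.3,"x":-145.7,"y":-58.4,"z":0,"yaw":0.027}]' 40
python3 -m inch '[{"jaw":0.3,"x":-29,"y":-11,"z":0,"yaw":0.005},{"jaw":0.3,"x":-58,"y":-22,"z":0,"yaw":0.01},{"jaw":0.3,"x":-88,"y":-33,"z":0,"yaw":0.015},{"jaw":0.3,"x":-117,"y":-44,"z":0,"yaw":0.02},{"jaw":0.3,"x":-147.2,"y":-54.5,"z":0,"yaw":0.027}]'
python3 -m inch '[{"jaw":0.3,"x":-30,"y":-10,"z":0,"yaw":0.005},{"jaw":0.3,"x":-60,"y":-20,"z":0,"yaw":0.01},{"jaw":0.3,"x":-90,"y":-30,"z":0,"yaw":0.015},{"jaw":0.3,"x":-120,"y":-40,"z":0,"yaw":0.02},{"jaw":0.3,"x":-148.6,"y":-50.6,"z":0,"yaw":0.027}]'
python3 -m inch '[{"jaw":0.3,"x":-30,"y":-9,"z":0,"yaw":0.005},{"jaw":0.3,"x":-60,"y":-18,"z":0,"yaw":0.01},{"jaw":0.3,"x":-90,"y":-28,"z":0,"yaw":0.015},{"jaw":0.3,"x":-120,"y":-37,"z":0,"yaw":0.02},{"jaw":0.3,"x":-149.9,"y":-46.5,"z":0,"yaw":0.027}]'
python3 -m inch '[{"jaw":0.3,"x":0,"y":0,"z":0,"yaw":0},{"jaw":0.3,"x":0,"y":0,"z":0,"yaw":0},{"jaw":0.3,"x":0,"y":0,"z":0,"yaw":0},{"jaw":0.3,"x":0,"y":0,"z":0,"yaw":0},{"jaw":0.3,"x":0,"y":0,"z":0,"yaw":0}]'
python3 - <<'E'
from m import *
c=cap('wrist'); W=cloud(c); cv2.imwrite('pics/w8.png',c['frame'])
m=(abs(W[...,0]-.444)<.04)&(abs(W[...,1]+.3686)<.09)
R=rect(W,0,512,0,384,.021,.03,m); print(R)
a=np.radians(float(R[3].split()[-1])); a+=np.pi*(a<0); print('centre from far end', R[1]+(max(R[2])/2-75)*np.array([np.cos(a),np.sin(a)]))
E
python3 plan.py 443.5,-368.6,110,85.8
```

```text
clock: 24.35
eef_pos: [0.6023, 0.0726, 0.3]
orientation: [-2.213, -2.229, 0.001]
ft_force: [0.3, -0.2, 0.6]
opening: 0.0591
clock: 24.77
eef_pos: [0.5488, -0.0749, 0.3001]
orientation: [-2.243, -2.198, 0.001]
ft_force: [0.7, 0.2, 0.7]
opening: 0.0592
clock: 25.18
eef_pos: [0.4954, -0.2226, 0.3002]
orientation: [-2.273, -2.168, 0.0]
ft_force: [-0.2, -0.9, -0.6]
opening: 0.0591
clock: 25.6
eef_pos: [0.4419, -0.37, 0.3001]
orientation: [-2.302, -2.137, 0.0]
ft_force: [0.8, 0.4, 0.2]
opening: 0.059
clock: 26.02
eef_pos: [0.4432, -0.3679, 0.3008]
orientation: [-2.3, -2.139, 0.0]
ft_force: [-0.1, -0.3, -0.3]
opening: 0.0594
(4045, array([ 443.2, -368.6]), array([149.9,  24.8]), 'long axis deg 86.4', 'zmed 0.0249', 'mean', array([ 444.5, -350.7], dtype=float32))
centre from far end [ 443.19686047 -368.64990134]
tip [ 443.2 -367.9  109.9] psi 85.83 tilt [-0.0002  0.0003] open 0.0592 t 26.07 F [-0.3 -0.8  0.3]
-> 443.5,-368.6,110,85.8
   x -0.6 y 0.3 z -0.1 yaw 0.001
```

View pics/w8.png

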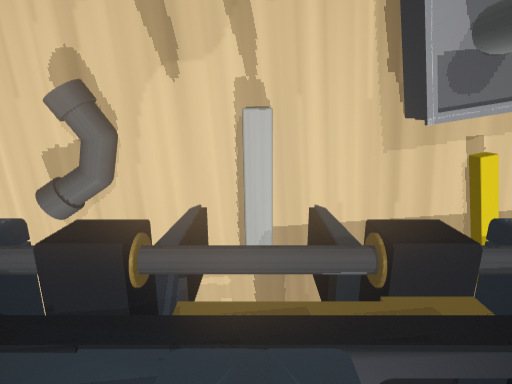

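The tube at (258,175) is centred between the fingers and the neighbours are clear. Grip it.

```bash
python3 -m inch '[{"jaw":0.3,"x":-0.6,"y":0,"z":20,"yaw":-0.01},{"jaw":0.3,"x":-0.6,"y":0,"z":45,"yaw":-0.01},{"jaw":0.3,"x":-0.6,"y":0,"z":70,"yaw":-0.01},{"jaw":0.3,"x":-0.6,"y":0,"z":85,"yaw":-0.01},{"jaw":0.3,"x":-0.6,"y":0,"z":92,"yaw":-0.01}]' 50
python3 -m inch '[{"jaw":0.3,"x":0,"y":0,"z":6,"yaw":0},{"jaw":0.3,"x":0,"y":0,"z":10,"yaw":0},{"jaw":0.3,"x":0,"y":0,"z":12.5,"yaw":0},{"jaw":0.3,"x":0,"y":0,"z":14,"yaw":0},{"jaw":-1,"x":0,"y":0,"z":14,"yaw":0}]'
python3 -m inch '[{"jaw":-1,"x":0,"y":0,"z":0,"yaw":0},{"jaw":-1,"x":0,"y":0,"z":0,"yaw":0},{"jaw":-1,"x":0,"y":0,"z":0,"yaw":0},{"jaw":-1,"x":0,"y":0,"z":0,"yaw":0},{"jaw":-1,"x":0,"y":0,"z":0,"yaw":0}]'
python3 -m inch '[{"jaw":-1,"x":0,"y":0,"z":0,"yaw":0},{"jaw":-1,"x":0,"y":0,"z":0,"yaw":0},{"jaw":-1,"x":0,"y":0,"z":0,"yaw":0},{"jaw":-1,"x":0,"y":0,"z":-2,"yaw":0},{"jaw":-1,"x":0,"y":0,"z":-5,"yaw":0}]'
python3 -m inch '[{"jaw":-1,"x":0,"y":0,"z":-15,"yaw":0},{"jaw":-1,"x":0,"y":0,"z":-45,"yaw":0},{"jaw":-1,"x":0,"y":0,"z":-75,"yaw":0},{"jaw":-1,"x":0,"y":0,"z":-100,"yaw":0},{"jaw":-1,"x":0,"y":0,"z":-111,"yaw":0}]'
python3 plan.py 666.5,8.6,120,2
```

```text
clock: 26.48
eef_pos: [0.4426, -0.3684, 0.207]
orientation: [-2.288, -2.148, 0.0]
ft_force: [-0.4, 0.3, -0.4]
opening: 0.0593
clock: 26.9
eef_pos: [0.443, -0.3695, 0.1954]
orientation: [2.291, 2.149, 0.0]
ft_force: [0.3, 0.1, -0.6]
opening: 0.0553
clock: 27.32
eef_pos: [0.4429, -0.3695, 0.1952]
orientation: [2.291, 2.149, 0.0]
ft_force: [-0.7, 0.2, 2.4]
opening: 0.0247
clock: 27.73
eef_pos: [0.4426, -0.3692, 0.1997]
orientation: [-2.291, -2.149, 0.0]
ft_force: [0.2, -1.1, -3.8]
opening: 0.0249
clock: 28.15
eef_pos: [0.4433, -0.3698, 0.3142]
orientation: [2.289, 2.147, 0.0]
ft_force: [1.5, 0.2, -2.5]
opening: 0.0245
tip [ 443.8 -370.2  123.2] psi 86.34 tilt [ 0.0025 -0.0023] open 0.0245 t 28.15 F [ 1.5  0.2 -2.5]
-> 666.5,8.6,120,2
   x 130.6 y 66.2 z 1.1 yaw 0.491
   x 146.4 y -3.2 z 1.1 yaw 0.491
   x 127.6 y -71.8 z 1.1 yaw 0.491
```

```bash
python3 -m inch '[{"jaw":-1,"x":26,"y":13,"z":0,"yaw":0.1},{"jaw":-1,"x":52,"y":26,"z":0,"yaw":0.2},{"jaw":-1,"x":78,"y":39,"z":0,"yaw":0.3},{"jaw":-1,"x":104,"y":53,"z":0,"yaw":0.4},{"jaw":-1,"x":130.6,"y":66.2,"z":0,"yaw":0.491}]' 50
python3 -m inch '[{"jaw":-1,"x":29,"y":0,"z":0,"yaw":0.1},{"jaw":-1,"x":58,"y":-1,"z":0,"yaw":0.2},{"jaw":-1,"x":88,"y":-2,"z":0,"yaw":0.3},{"jaw":-1,"x":117,"y":-3,"z":0,"yaw":0.4},{"jaw":-1,"x":146.4,"y":-3.2,"z":0,"yaw":0.491}]'
python3 -m inch '[{"jaw":-1,"x":26,"y":-14,"z":0,"yaw":0.1},{"jaw":-1,"x":51,"y":-28,"z":0,"yaw":0.2},{"jaw":-1,"x":77,"y":-43,"z":0,"yaw":0.3},{"jaw":-1,"x":102,"y":-57,"z":0,"yaw":0.4},{"jaw":-1,"x":127.6,"y":-71.8,"z":0,"yaw":0.491}]'
python3 -m inch '[{"jaw":-1,"x":0,"y":0,"z":0,"yaw":0},{"jaw":-1,"x":0,"y":0,"z":0,"yaw":0},{"jaw":-1,"x":0,"y":0,"z":0,"yaw":0},{"jaw":-1,"x":0,"y":0,"z":0,"yaw":0},{"jaw":-1,"x":0,"y":0,"z":0,"yaw":0}]'
python3 plan.py 666.5,8.6,66,2 666.5,8.6,56,2
python3 - <<'E'
from m import *
c=cap('wrist'); cv2.imwrite('pics/w9.png',c['frame'])
E
```

```text
clock: 28.57
eef_pos: [0.5175, -0.242, 0.3103]
orientation: [-2.749, -1.52, 0.001]
ft_force: [0.5, -0.3, -1.7]
opening: 0.0248
clock: 28.98
eef_pos: [0.5918, -0.1157, 0.3101]
orientation: [-3.036, -0.807, 0.002]
ft_force: [1.0, -0.2, -2.7]
opening: 0.0245
clock: 29.4
eef_pos: [0.6664, 0.0102, 0.31]
orientation: [-3.141, -0.045, 0.002]
ft_force: [1.2, -0.8, -2.1]
opening: 0.025
clock: 29.82
eef_pos: [0.6657, 0.0081, 0.3108]
orientation: [-3.141, -0.052, 0.001]
ft_force: [0.2, -1.0, -2.3]
opening: 0.0249
tip [665.6   8.1 119.8] psi 1.91 tilt [-0.0005  0.    ] open 0.0249 t 29.82 F [ 0.2 -1.  -2.3]
-> 666.5,8.6,66,2
   x 0.8 y -0.5 z 53.8 yaw -0.001
-> 666.5,8.6,56,2
   x 0.0 y 0.0 z 10.0 yaw -0.000
```

View pics/w9.png

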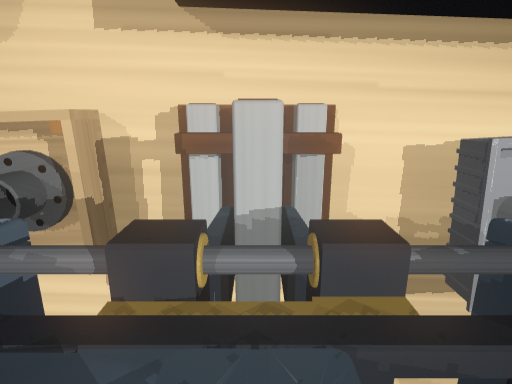

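The tube at (258,170) hangs straight above the middle tube, with the far stick at (258,142) crossing all three. Lower, release and retreat.

```bash
python3 -m inch '[{"jaw":-1,"x":0.8,"y":-0.5,"z":10,"yaw":0},{"jaw":-1,"x":0.8,"y":-0.5,"z":28,"yaw":0},{"jaw":-1,"x":0.8,"y":-0.5,"z":42,"yaw":0},{"jaw":-1,"x":0.8,"y":-0.5,"z":51,"yaw":0},{"jaw":-1,"x":0.8,"y":-0.5,"z":55,"yaw":0}]' 50
python3 -m inch '[{"jaw":-1,"x":0,"y":0,"z":2,"yaw":0},{"jaw":-1,"x":0,"y":0,"z":4,"yaw":0},{"jaw":-1,"x":0,"y":0,"z":6,"yaw":0},{"jaw":-1,"x":0,"y":0,"z":7.5,"yaw":0},{"jaw":-1,"x":0,"y":0,"z":8.5,"yaw":0}]'
python3 -m inch '[{"jaw":-1,"x":0,"y":0,"z":0,"yaw":0},{"jaw":-1,"x":0,"y":0,"z":0,"yaw":0},{"jaw":0.1,"x":0,"y":0,"z":0,"yaw":0},{"jaw":0.1,"x":0,"y":0,"z":0,"yaw":0},{"jaw":0.1,"x":0,"y":0,"z":0,"yaw":0}]'
python3 plan.py
python3 -m inch '[{"jaw":0.1,"x":0,"y":0,"z":0,"yaw":0},{"jaw":0.1,"x":0,"y":0,"z":0,"yaw":0},{"jaw":0.1,"x":0,"y":0,"z":-4,"yaw":0},{"jaw":0.1,"x":0,"y":0,"z":-12,"yaw":0},{"jaw":0.1,"x":0,"y":0,"z":-30,"yaw":0}]'
python3 -m inch '[{"jaw":0.1,"x":0,"y":0,"z":-30,"yaw":0},{"jaw":0.1,"x":-20,"y":0,"z":-65,"yaw":0},{"jaw":0.1,"x":-60,"y":0,"z":-85,"yaw":0},{"jaw":0.1,"x":-90,"y":0,"z":-100,"yaw":0},{"jaw":0.1,"x":-110,"y":0,"z":-110,"yaw":0}]'
python3 -m inch '[{"jaw":0.1,"x":0,"y":0,"z":0,"yaw":0},{"jaw":0.1,"x":0,"y":0,"z":0,"yaw":0},{"jaw":0.1,"x":0,"y":0,"z":0,"yaw":0},{"jaw":0.1,"x":0,"y":0,"z":0,"yaw":0},{"jaw":0.1,"x":0,"y":0,"z":0,"yaw":0}]'
python3 - <<'E'
from m import *
c=cap('scene'); cv2.imwrite('pics/s2.png',cv2.resize(c['frame'][150:310,90:400],None,fx=2.4,fy=2.4,interpolation=2))
c=cap('wrist'); W=cloud(c)
m=(abs(W[...,0]-.667)<.1)&(abs(W[...,1]-.0086)<.09)
print('tube top',rect(W,0,512,0,384,.07,.085,m)); print('stick tops',rect(W,0,512,0,384,.047,.055,m))
E
```

```text
clock: 30.28
eef_pos: [0.6663, 0.0092, 0.2539]
orientation: [-3.141, -0.053, 0.004]
ft_force: [0.9, -0.2, -1.5]
opening: 0.0245
clock: 30.7
eef_pos: [0.6671, 0.0094, 0.2478]
orientation: [3.141, 0.053, 0.001]
ft_force: [0.5, -0.9, -2.5]
opening: 0.0244
clock: 31.12
eef_pos: [0.6671, 0.0094, 0.2479]
orientation: [3.141, 0.053, 0.001]
ft_force: [-0.1, 0.6, -0.0]
opening: 0.0419
tip [667.2   9.4  56.9] psi 1.94 tilt [ 0.0006 -0.    ] open 0.0419 t 31.12 F [-0.1  0.6 -0. ]
clock: 31.53
eef_pos: [0.6663, 0.0094, 0.2766]
orientation: [-3.141, -0.053, 0.004]
ft_force: [0.2, 0.1, 0.2]
opening: 0.05
clock: 31.95
eef_pos: [0.5546, 0.0057, 0.3897]
orientation: [3.141, 0.053, 0.002]
ft_force: [1.1, 0.1, -0.2]
opening: 0.05
clock: 32.37
eef_pos: [0.5576, 0.0057, 0.387]
orientation: [-3.141, -0.053, 0.001]
ft_force: [-0.4, -0.6, -0.3]
opening: 0.0504
tube top (4138, array([655.9,   8.5]), array([126.3,  25. ]), 'long axis deg 1.9', 'zmed 0.0758', 'mean', array([659.4,   8.6], dtype=float32))
stick tops (3826, array([667.4,   7.7]), array([104.6, 130.7]), 'long axis deg -88.3', 'zmed 0.0508', 'mean', array([673.3,   7.7], dtype=float32))
```

View pics/s2.png

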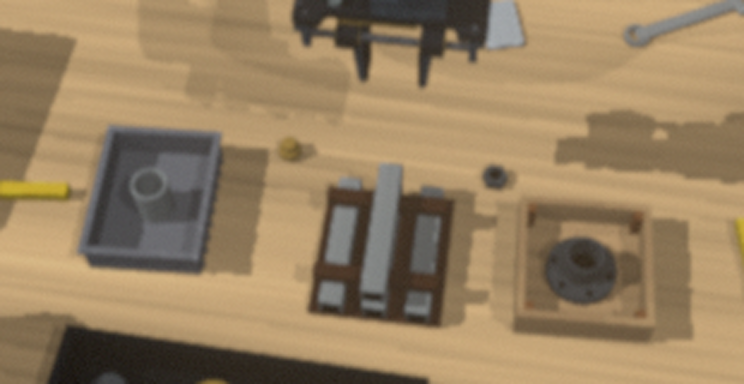

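All in place. The tube's near end is at x≈592.7, so its centre is about 667.7, and its top is at 75.8 mm. The sleeve stands upright in the bin at (150,195) and the flange sits in the crate at (580,270). A last check of the sleeve's height, then hand in.

Run:
```python
from m import *
W=cloud(cap('scene'))
m=(abs(W[...,0]-.648)<.035)&(abs(W[...,1]+.247)<.035)
print('sleeve',rect(W,0,512,0,384,.05,.07,m))
m=(abs(W[...,0]-.668)<.1)&(abs(W[...,1]-.009)<.03)
print('tube',rect(W,0,512,0,384,.072,.085,m))
print(order.sign_off(), state()['clock'])
```

```text
sleeve (103, array([ 648.3, -247.2]), array([38.4, 39.1]), 'long axis deg -47.1', 'zmed 0.0569', 'mean', array([ 649.2, -247.2], dtype=float32))
tube (478, array([668.6,   9. ]), array([149.6,  25.1]), 'long axis deg 1.8', 'zmed 0.0749', 'mean', array([671.5,   9.2], dtype=float32))
the job is handed in; nothing more can be done
the job is handed in; nothing more can be done
```

All five parts are put away and the job is handed in, at about 32.5 s on the robot's clock (limit 128 s). Sign-off gave no verdict, so the result rests on these last camera checks.

| Part | Where it ended up | Last check |
|---|---|---|
| Sleeve | Upright in the bin | Centre (648, -247) mm, about 1 mm from the bin's measured centre; top at 57 mm (59 expected) |
| Flange | Flat in the crate, collar up | Collar top at 52.6 mm (53 expected), within about 2 mm of the crate's measured centre |
| Sticks | Across all three rack tubes | About 45 mm either side of the middle, within about 1 mm of centred, square to within about 0.2°, tops at 51 mm |
| Tube | On both sticks, above the middle tube | Centre (668.6, 9.0) mm against the rack centre of about (666, 9) mm, 1.8° against the rack's 2.0°, top at 75–76 mm |

- **Disagreement:** the scene and wrist cameras differed by 3 mm on the rack's centre along its length. The scene camera also read heights 1–2 mm low throughout. Both are well inside the tolerances.
- **Force:** the wrist force read 54 N once, as the sleeve touched down in the bin. That is under the 120 N wrist limit, and I lowered everything after it more slowly.
- **Left alone:** the yellow sticks and the blue flange were not touched, and the gripper was open and clear of everything when the job was handed in.

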